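# Reset the power dock under its flush sliding cover

### The arm

A 6-joint arm with a two-finger parallel gripper is mounted at the origin on a cart in front of the work surface, level with it; the furniture and walls round the work are solid. World frame = base frame: x ahead of the robot, y to its left, z up, the work surface at z = 0. Lengths are in m, angles in rad, forces in N, time in s.
With the tool pointing down it reaches from about 0.35 to 0.775 m from the base axis. Payload 7.3 kg.
Tool frame: the origin (TCP) lies between the finger pads; the fingertips stand 17 mm ahead of it and the grasp point (between the pads) lies 2 mm behind it; z points along the fingers, y is the line along which they close (so a half turn about z gives the same grasp; the last joint's range is limited). The gripper opens to 92 mm and grips with 3 to 60 N. Pads are 19 mm wide; open, the fingers measure 130 mm over their backs; the gripper's body (75 mm by 190 mm) begins 47 mm behind the grasp point.
Start: joints at [-1.409, 0.342, 1.524, -0, 1.275, -0.146], TCP at [0.159, -0.5, 0.244] pointing down, gripper open.
Joint ranges: [-2.53, 2.53], [-0.77, 2.02], [0.04, 2.7], [-1, 4.14], [0.28, 2.66], [-3.11, 3.11]. Speed limits (rad/s): [2.57, 2.57, 3.14, 3.14, 3.14, 3.14].

### API

Orientations are given as a unit quaternion [w, x, y, z].
In Python, from station import r gives the robot as it stands.
- The arm moves only by the tool servo_tool, never from a script. Its argument "motion" is text: rows parted by semicolons, each of 7 numbers parted by spaces: the turn, a rotation vector about the tool's x, y, z in rad, then the shift along the tool's x, y, z in mm, then the opening, from 0 (shut) to 1 (fully open). In form: wx wy wz tx ty tz hand; .... A call has 1 to 20 rows; each row is the pose to reach, as a shift and turn from the pose commanded when the call began, along the tool's axes at that moment; what a row does not reach only later rows make up. A row lasts 1/12 s, in which the tool goes at most 41.7 mm and 7.16 degrees, less where a joint would pass 70% of its speed; a pose out of reach is approached as far as the arm can. A call with a gripper value outside its range is refused whole. The fingers move at their own pace and stop on an object; "squeeze" is the grip in N (left out, the last holds). Time passes only in rows, so rows that repeat a pose let the fingers close. It gives the time, the measured TCP pose, the force, the opening and the grip force at its end, in the units of the state.
- r.observe(): the state, without advancing time (a new reading comes with each control period).
- r.grab_frame(name): name is "scene" or "top" or "wrist"; returns a dict with "pixels" (384x512x3 uint8, red, green, blue), "intrinsics" (3x3 intrinsics, pixels), "cam_to_world" (4x4, takes a point from camera to world coordinates). Camera axes: x right, y up, looking along -z (the intrinsics and any distortion apply to the point x, -y, -z); pixel columns grow to the right and rows downward; lengths in m; the calibration is good to about 2 mm. A picture is of the moment at which its call begins. There is no depth.
- r.close_job(): hands the job in; it is judged then, once.
The state is a dict: "clock": time; "joint_positions": joint angles; "joint_vel": joint speeds; "joint_efforts": joint torques, N m; "position": TCP position; "tool_rot": TCP orientation; "force": force on the tool from outside, world axes, zero at the start; "torque": the same for the moment, N m; "opening": finger opening in m; "grasp_force": force on a finger pad.
Only numpy, scipy, OpenCV 4.12 (cv2) and the standard library are available. Lean on these libraries where they do the work, as an engineer would, in place of code of your own. Each camera call takes 0.05 s, during which the arm holds its last target. There are 200 camera calls.

### The job

The desk's power dock has tripped. Slide back the flush metal cover on its top by pressing a fingertip on it, push the reset button underneath all the way down and let it come up again, then slide the cover fully shut the same way. Press gently throughout (no more than 25 N), and leave the two film canisters and the lens cap where they are.

Things in the scene. Friction and masses are not known exactly. Their poses are not given: they have to be found in the camera images.
- dock: Black power dock fixed to the desk, 84 (x) x 210 (y) x 53 mm, turned up to 0.7 rad. Origin: centre of its underside; +y runs along it from the button end to the raised housing, which spans y = 15 to 105 mm, top z = 53. A channel 64 mm wide lies between side rails (tops z = 46 mm) and ends at a wall, inner face y = -97, top z = 46. Over 25 N of push breaks it; apart from cover and button it is rigid.
- cover (a joint): Flat aluminium plate 62 mm wide in the channel, no handle; its top face lies 0 to 6 mm below the rails (varies, not measured). Slides to dock +y under the housing, in m: 0 = shut, 0.062 = open; starts up to 0.008 ajar. At value j its bare face spans dock y = -97 mm + j to +15 mm. Stays put, gives 1 mm per 16 N. Needs 6 N along the slide: a press of 13 to 15 N drags it, a light one slips.
- reset_button (a joint): Round grey push button standing in the recess under the cover. Joint value in m: 0 = up, 0.006 = fully pressed down. A spring returns it; 1.8 N starts it and 5.4 N presses it fully, then it stops hard.
- button_top (a point): Centre of the button's top face (24 mm across, in a collar 34 mm across, 5 mm high); at dock (0, -66, 33) mm when up. The recess round it, bared by the open cover, spans dock y = -97 to -35 mm, is 64 mm wide in x, floor z = 20 mm.
- film_can_1: Film canister, black with grey lid, 34 mm across, 52 mm high, standing loose on the desk just behind the dock (towards dock +x). Origin: centre of its underside. Bystander.
- film_can_2: Film canister, black with yellow lid, 34 mm across, 52 mm high, standing loose on the desk just behind the dock (towards dock +x). Origin: centre of its underside. Bystander.
- lens_cap: Black lens cap, 56 mm across, 10 mm high, lying loose on the desk in front of the dock (towards dock -x). Origin: centre of its underside. Bystander.
There are look-alikes about, which are no part of the job. What is shaped like the dock but purple is not meant.

How it is judged:
By the outcome, as a careful person would: the job done as asked, in the order asked, and still so for the second after the job is handed in, with the robot touching nothing.
It also fails if it takes over 72 s, if anything falls off the work surface, if the arm or the gripper's body presses on something with over 40 N, if the wrist force passes 120 N, or if a joint passes its speed limit or range.

## Working session

There is one attempt and no reset: what is moved stays moved. The work goes in short steps, Python scripts to look and compute and a tool call to move; the robot and the scene stay as the last step left them, time stands still between calls to the robot, and variables do not carry over. Pictures are saved under pics/ and viewed, at most 10 in all, crops included, and the job is handed in when it is done.

Besides the shell and the picture viewer there is one more tool, called after ">>>" as name(argument=value, ...), one argument or row to a line, values as JSON. servo_tool: Moves the arm, as the interface text tells. Its arguments: {"type":"object","properties":{"motion":{"type":"string"},"squeeze":{"type":"number"}},"required":["motion"]}

```bash
mkdir -p pics
python3 - <<'E'
from station import r
import cv2,numpy as np
a=[]
for n in("scene","top"):
    f=r.grab_frame(n);cv2.imwrite(f"pics/{n}0.png",f["pixels"][:,:,::-1]);np.savez(f"pics/{n}0.npz",**f)
    print(n,f["intrinsics"].tolist(),np.round(f["cam_to_world"],3).tolist(), [k for k in f])
o=r.observe();print(o)
E
```

```text
scene [[352.5731327957916, 0.0, 252.27258271378204], [0.0, 352.5731327957916, 193.6254595134048], [0.0, 0.0, 1.0]] [[-0.923, 0.236, -0.303, 0.258], [-0.384, -0.611, 0.693, 0.646], [-0.022, 0.756, 0.654, 0.609], [0.0, 0.0, 0.0, 1.0]] ['pixels', 'intrinsics', 'cam_to_world']
top [[487.02999748345053, 0.0, 259.02381118416895], [0.0, 487.02999748345053, 183.10964136963878], [0.0, 0.0, 1.0]] [[-0.018, 0.993, -0.118, 0.381], [-1.0, -0.018, -0.001, 0.062], [-0.003, 0.118, 0.993, 1.11], [0.0, 0.0, 0.0, 1.0]] ['pixels', 'intrinsics', 'cam_to_world']
{'clock': 0.1, 'joint_positions': array([-1.40901161e+00,  3.42629524e-01,  1.52487596e+00, -2.46415772e-05,
        1.27536663e+00, -1.45994506e-01]), 'joint_vel': array([ 0.00073457, -0.00277574, -0.00451129,  0.00029823,  0.00089425,
       -0.0014159 ]), 'joint_efforts': array([ 4.73466957e-05, -4.32007849e+01, -2.44691902e+01,  7.19163590e-02,
        5.26440656e-02, -4.01041495e-05]), 'position': array([ 0.15901151, -0.50001367,  0.24314253]), 'tool_rot': array([-6.39620806e-04,  9.88181590e-01,  1.53286451e-01, -1.68350667e-05]), 'force': array([ 0.05117429,  0.1712577 , -0.46578614]), 'torque': array([ 0.02308449, -0.02616915, -0.02583895]), 'grasp_force': 0.0, 'opening': 0.09207453975450604}
```

View pics/top0.png

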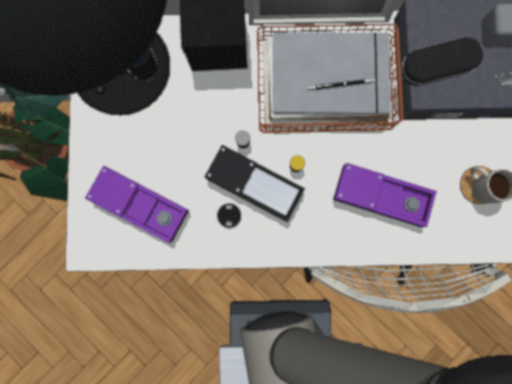

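View pics/scene0.png

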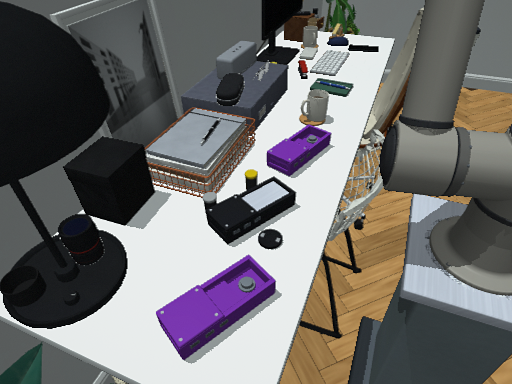

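The top view shows the black dock at about (254,183), its housing end up-left (~(222,165)) and its plate at (272,189). The grey canister is at (242,138), the yellow one at (297,162) and the cap at (229,215). The two purple look-alikes lie to the left and right.

```bash
cat > h.py <<'E'
import numpy as np,cv2
def ray(f,uv,z):
    K=f["intrinsics"];T=f["cam_to_world"];uv=np.atleast_2d(uv)
    d=np.c_[(uv[:,0]-K[0,2])/K[0,0],-(uv[:,1]-K[1,2])/K[1,1],-np.ones(len(uv))]@T[:3,:3].T
    return T[:3,3]+d*((z-T[2,3])/d[:,2])[:,None]
def proj(f,P):
    K=f["intrinsics"];T=f["cam_to_world"];c=(np.atleast_2d(P)-T[:3,3])@T[:3,:3]
    return np.c_[K[0,2]-K[0,0]*c[:,0]/c[:,2],K[1,2]+K[1,1]*c[:,1]/c[:,2]]
E
python3 - <<'E'
from h import *
f=np.load("pics/top0.npz");g=f["pixels"].max(2)
m=np.zeros_like(g);m[150:225,200:308]=(g[150:225,200:308]>110)
n,l,s,c=cv2.connectedComponentsWithStats(m)
i=l[189,272];print(s[i],c[i])
p=np.argwhere(l==i)[:,::-1].astype(np.float32);q=cv2.boxPoints(cv2.minAreaRect(p))
w=ray(f,q,.043);print(q,w.round(4),w.mean(0))
for k in range(4):
    e=w[(k+1)%4]-w[k];print(np.linalg.norm(e),np.arctan2(e[1],e[0]))
for uv,z in(((242,138),.052),((297,162),.052),((229,215),.01)):print(ray(f,uv,z))
E
```

```text
[ 243  168   56   47 1467] [270.18473074 191.00477164]
[[241.06488 192.21083]
 [254.83246 166.20543]
 [299.1703  189.67839]
 [285.4027  215.68379]] [[ 0.4885  0.1028  0.043 ]
 [ 0.5458  0.0715  0.043 ]
 [ 0.4918 -0.0253  0.043 ]
 [ 0.4351  0.0064  0.043 ]] [0.49031806 0.03886912 0.043     ]
0.06532137685133543 -0.4994316408099279
0.11083582410223633 -2.0803060724827698
0.0649281850583417 2.6315157417788346
0.11014138456555883 1.064826447548334
[[0.60807719 0.098749   0.052     ]]
[[ 0.55210928 -0.02143898  0.052     ]]
[[0.44064479 0.13197797 0.01      ]]
```

>>> servo_tool(
  motion="0 0 0 0 0 -40 0;0 0 0 0 0 -80 0;0 0 -0.757 479 -413 -80 0;0 0 -0.757 479 -413 -80 0;0 0 -0.757 479 -413 -80 0;0 0 -0.757 479 -413 -80 0;0 0 -0.757 479 -413 -80 0;0 0 -0.757 479 -413 -80 0;0 0 -0.757 479 -413 -80 0;0 0 -0.757 479 -413 -80 0;0 0 -0.757 479 -413 -60 0;0 0 -0.757 479 -413 -60 0;0 0 -0.757 479 -413 -40 0;0 0 -0.757 479 -413 -20 0;0 0 -0.757 479 -413 0 0;0 0 -0.757 479 -413 24 0;0 0 -0.757 479 -413 24 0;0 0 -0.757 479 -413 24 0;0 0 -0.757 479 -413 24 0;0 0 -0.757 479 -413 24 0",
  squeeze=10,
)

```text
clock: 1.77
position: [0.4899, 0.0395, 0.2182]
tool_rot: [-0.001, 0.861, 0.509, -0.002]
force: [-0.3, -0.7, 0.1]
opening: 0.0004
grasp_force: 0.0
```

Run:
```python
from station import r
from h import *
o=r.observe();print({k:np.round(o[k],4).tolist() for k in("clock","position","tool_rot","force","opening")})
f=r.grab_frame("wrist");np.savez("pics/w1.npz",**f);cv2.imwrite("pics/w1.png",f["pixels"][:,:,::-1]);print(f["cam_to_world"].round(3).tolist())
y=-.506;X=np.array([np.cos(y),np.sin(y)]);Y=np.array([-X[1],X[0]]);O=np.array([.5097,.074])
for p in((-31,-97,43),(31,-97,43),(31,15,43),(-31,15,43)):print(proj(f,[*(O+(p[0]*X+p[1]*Y)/1000),p[2]/1000]).round(0))
```

```text
{'clock': 1.7667, 'position': [0.4899, 0.0395, 0.2182], 'tool_rot': [-0.0009, 0.8609, 0.5088, -0.0016], 'force': [-0.2575, -0.7105, 0.1382], 'opening': 0.0004}
[[0.876, 0.464, 0.129, 0.525], [-0.482, 0.845, 0.231, 0.101], [-0.002, -0.265, 0.964, 0.358], [0.0, 0.0, 0.0, 1.0]]
[[219. 230.]]
[[277. 230.]]
[[281. 121.]]
[[216. 121.]]
```

View pics/w1.png

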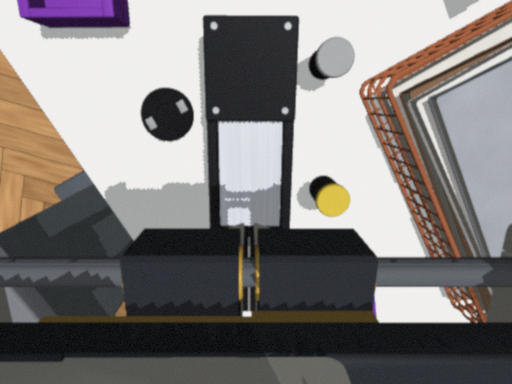

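The wrist picture shows the plate in cols 218–284 with the housing edge at row 121, within 3 px of the prediction. The dock's x is off by about +2 mm.

>>> servo_tool(
  motion="0 0 0 -32 2 40 0;0 0 0 -32 2 80 0;0 0 0 -32 2 115 0;0 0 0 -32 2 130 0;0 0 0 -32 2 140 0;0 0 0 -32 2 146 0;0 0 0 -32 2 150 0;0 0 0 -32 2 150 0;0 0 0 -32 2 150 0;0 0 0 -32 2 150 0",
)

```text
clock: 2.65
position: [0.4773, 0.0091, 0.0707]
tool_rot: [0.001, 0.862, 0.508, 0.001]
force: [-0.6, -0.0, -0.6]
opening: 0.0007
grasp_force: 0.0
```

>>> servo_tool(
  motion="0 0 0 0 0 3 0;0 0 0 0 0 5 0;0 0 0 0 0 6 0;0 0 0 0 0 6 0;0 0 0 0 0 6 0",
)

```text
clock: 3.07
position: [0.4766, 0.0095, 0.0636]
tool_rot: [-0.0, 0.862, 0.508, -0.0]
force: [-0.1, 0.1, -0.3]
opening: 0.0002
grasp_force: 0.0
```

>>> servo_tool(
  motion="0 0 0 0 0 0.5 0;0 0 0 0 0 1 0;0 0 0 0 0 1 0;0 0 0 0 0 1 0",
)

```text
clock: 3.4
position: [0.4767, 0.0094, 0.0627]
tool_rot: [0.0, 0.862, 0.508, -0.0]
force: [-0.6, 1.0, -0.0]
opening: 0.0005
grasp_force: 0.0
```

>>> servo_tool(
  motion="0 0 0 0 0 0.5 0;0 0 0 0 0 1 0;0 0 0 0 0 1 0;0 0 0 0 0 1 0",
)

```text
clock: 3.73
position: [0.4767, 0.0094, 0.0617]
tool_rot: [0.0, 0.862, 0.508, -0.0]
force: [0.4, 0.5, -0.1]
opening: 0.0006
grasp_force: 0.0
```

Tips are at 44.7 mm and nothing has touched yet.

>>> servo_tool(
  motion="0 0 0 0 0 0.5 0;0 0 0 0 0 0.8 0;0 0 0 0 0 0.8 0;0 0 0 0 0 0.8 0",
)

```text
clock: 4.07
position: [0.4767, 0.0094, 0.0609]
tool_rot: [0.0, 0.862, 0.508, -0.0]
force: [-0.1, 0.8, 0.4]
opening: 0.0006
grasp_force: 0.0
```

>>> servo_tool(
  motion="0 0 0 0 0 0.5 0;0 0 0 0 0 0.8 0;0 0 0 0 0 0.8 0;0 0 0 0 0 0.8 0",
)

```text
clock: 4.4
position: [0.4767, 0.0094, 0.0601]
tool_rot: [0.0, 0.862, 0.508, -0.0]
force: [-0.5, 0.3, 0.2]
opening: 0.0003
grasp_force: 0.0
```

>>> servo_tool(
  motion="0 0 0 0 0 0.5 0;0 0 0 0 0 0.8 0;0 0 0 0 0 0.8 0;0 0 0 0 0 0.8 0",
)

```text
clock: 4.73
position: [0.4767, 0.0094, 0.0595]
tool_rot: [0.0, 0.862, 0.508, 0.0]
force: [-1.4, -0.1, 4.0]
opening: 0.0006
grasp_force: 2.2
```

>>> servo_tool(
  motion="0 0 0 0 0 0.4 0;0 0 0 0 0 0.9 0;0 0 0 0 0 0.9 0;0 0 0 0 0 0.9 0",
)

```text
clock: 5.07
position: [0.4768, 0.0094, 0.059]
tool_rot: [0.0, 0.862, 0.508, 0.0]
force: [-2.6, 0.6, 10.5]
opening: 0.0002
grasp_force: 5.0
```

>>> servo_tool(
  motion="0 0 0 0 0 0.5 0;0 0 0 0 0 0.5 0;0 0 0 0 0 0.5 0",
)

```text
clock: 5.32
position: [0.4768, 0.0094, 0.0588]
tool_rot: [0.0, 0.862, 0.508, 0.0]
force: [-3.0, 0.2, 12.7]
opening: 0.0005
grasp_force: 6.4
```

>>> servo_tool(
  motion="0 0 0 1.5 0 0 0;0 0 0 3 0 0 0;0 0 0 4.5 0 0 0;0 0 0 6 0 0 0;0 0 0 8 0 0 0;0 0 0 10 0 0 0",
)

```text
clock: 5.82
position: [0.4813, 0.0175, 0.0587]
tool_rot: [0.0, 0.861, 0.508, -0.0]
force: [-4.6, -4.4, 12.9]
opening: 0.0004
grasp_force: 6.6
```

Run:
```python
from station import r
from h import *
o=r.observe();print({k:np.round(o[k],4).tolist() for k in("clock","position","force")})
f=r.grab_frame("top");cv2.imwrite("pics/t2.png",cv2.resize(f["pixels"][130:240,180:330,::-1],None,fx=4,fy=4,interpolation=2))
```

```text
{'clock': 5.8167, 'position': [0.4813, 0.0175, 0.0587], 'force': [-4.5773, -4.4249, 12.8807]}
```

>>> servo_tool(
  motion="0 0 0 2 0 0.15 0;0 0 0 5 0 0.15 0;0 0 0 8 0 0.15 0;0 0 0 11 0 0.15 0;0 0 0 14 0 0.15 0;0 0 0 17 0 0.15 0;0 0 0 20 0 0.15 0;0 0 0 23 0 0.15 0;0 0 0 26 0 0.15 0",
)

```text
clock: 6.62
position: [0.494, 0.0403, 0.0587]
tool_rot: [0.001, 0.861, 0.508, -0.0]
force: [-5.2, -4.6, 13.7]
opening: 0.0006
grasp_force: 6.9
```

>>> servo_tool(
  motion="0 0 0 3 0 0 0;0 0 0 6 0 0 0;0 0 0 9 0 0 0;0 0 0 12 0 0 0;0 0 0 15 0 0 0;0 0 0 15 0 0 0",
)

```text
clock: 7.12
position: [0.5015, 0.0538, 0.0587]
tool_rot: [0.0, 0.861, 0.508, -0.0]
force: [-3.6, -3.0, 13.8]
opening: 0.0002
grasp_force: 6.7
```

Run:
```python
from station import r
from h import *
f=r.grab_frame("wrist");cv2.imwrite("pics/w3.png",f["pixels"][:,:,::-1])
```

```text
(no output)
```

View pics/w3.png

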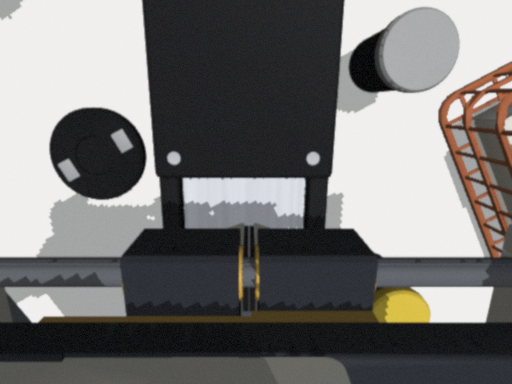

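The picture shows the finger on the plate between the rails (cols 185–305), about 37 mm short of the housing edge at row 177, with the canisters untouched.

>>> servo_tool(
  motion="0 0 0 2 0 0 0;0 0 0 4 0 0 0;0 0 0 6 0 0 0;0 0 0 8 0 0 0",
)

```text
clock: 7.5
position: [0.5051, 0.0603, 0.0587]
tool_rot: [0.001, 0.862, 0.508, -0.0]
force: [-5.0, -4.8, 14.1]
opening: 0.0004
grasp_force: 6.8
```

>>> servo_tool(
  motion="0 0 0 2 0 0 0;0 0 0 4 0 0 0;0 0 0 6 0 0 0;0 0 0 6 0 0 0",
)

```text
clock: 7.83
position: [0.5082, 0.065, 0.0587]
tool_rot: [0.001, 0.861, 0.508, -0.001]
force: [-5.2, -7.2, 14.0]
opening: 0.0
grasp_force: 6.9
```

>>> servo_tool(
  motion="0 0 0 -1 0 -8 0;0 0 0 -3 -1 -20 0;0 0 0 -30 -1 -25 0;0 0 0 -57.5 -1 -25 0;0 0 0 -57.5 -1 -25 0;0 0 0 -57.5 -1 -25 0;0 0 0 -57.5 -1 -25 0",
)

```text
clock: 8.42
position: [0.4799, 0.0166, 0.0828]
tool_rot: [0.0, 0.862, 0.507, 0.0]
force: [0.3, -0.5, -0.2]
opening: 0.0002
grasp_force: 0.0
```

Run:
```python
from station import r
from h import *
f=r.grab_frame("scene");a=f["pixels"][165:250,195:310,::-1]
g=r.grab_frame("top");b=g["pixels"][130:230,190:320,::-1]
s=lambda i:cv2.resize(i,(560,400),interpolation=2)
cv2.imwrite("pics/c4.png",cv2.resize(np.hstack([s(a),s(b)]),(800,300)))
```

```text
(no output)
```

View pics/c4.png

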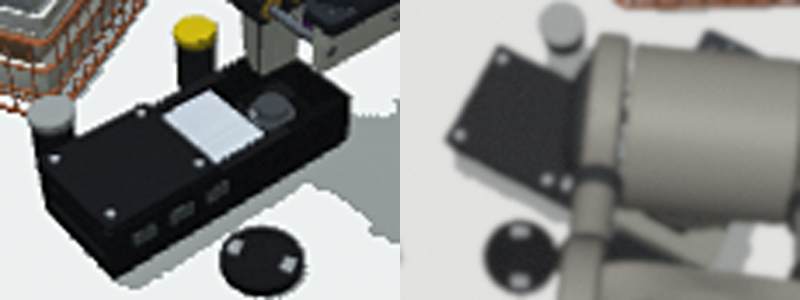

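The scene crop shows the cover open with the round button bared at (270,108), the finger above it, and the bystanders undisturbed.

>>> servo_tool(
  motion="0 0 0 -1 0 12 0;0 0 0 -1 0 24 0;0 0 0 -1 0 30 0;0 0 0 -1 0 33 0;0 0 0 -1 0 35 0;0 0 0 -1 0 36.5 0;0 0 0 -1 0 36.5 0;0 0 0 -1 0 36.5 0",
)

```text
clock: 9.18
position: [0.479, 0.0158, 0.0466]
tool_rot: [0.0, 0.862, 0.508, 0.0]
force: [-2.4, 1.9, 4.0]
opening: 0.0003
grasp_force: 1.9
```

>>> servo_tool(
  motion="0 0 0 0 0 0.8 0;0 0 0 0 0 1.6 0;0 0 0 0 0 2.2 0;0 0 0 0 0 2.2 0;0 0 0 0 0 2.2 0",
)

```text
clock: 9.6
position: [0.4791, 0.0156, 0.0443]
tool_rot: [0.0, 0.862, 0.508, 0.0]
force: [-2.4, 3.0, 5.1]
opening: 0.0003
grasp_force: 2.7
```

>>> servo_tool(
  motion="0 0 0 0 0 0.4 0;0 0 0 0 0 0.6 0;0 0 0 0 0 0.6 0;0 0 0 0 0 0.6 0",
)

```text
clock: 9.93
position: [0.4792, 0.0157, 0.0441]
tool_rot: [0.0, 0.862, 0.508, 0.0]
force: [-3.5, 3.1, 11.2]
opening: 0.0004
grasp_force: 5.6
```

>>> servo_tool(
  motion="0 0 0 0 0 -5 0;0 0 0 0 0 -20 0;0 0 0 0 0 -35 0;0 0 0 0 0 -35 0;0 0 0 32 0 -35 0;0 0 0 64 0 -35 0;0 0 0 64 0 -30 0;0 0 0 64 0 -23 0;0 0 0 64 0 -19 0;0 0 0 64 0 -17.5 0;0 0 0 64 0 -17.5 0;0 0 0 64 0 -17.5 0",
)

```text
clock: 10.93
position: [0.5097, 0.0708, 0.0608]
tool_rot: [0.0, 0.862, 0.507, -0.0]
force: [0.0, 0.3, 0.3]
opening: 0.0006
grasp_force: 0.0
```

>>> servo_tool(
  motion="0 0 0 0 0 0.5 0;0 0 0 0 0 1 0;0 0 0 0 0 1.4 0;0 0 0 0 0 1.4 0;0 0 0 0 0 1.4 0",
)

```text
clock: 11.35
position: [0.5101, 0.0713, 0.0598]
tool_rot: [0.0, 0.862, 0.508, 0.0]
force: [-0.5, -1.3, 1.7]
opening: 0.0003
grasp_force: 1.0
```

>>> servo_tool(
  motion="0 0 0 0 0 0.7 0;0 0 0 0 0 1.5 0;0 0 0 0 0 1.5 0;0 0 0 0 0 1.5 0",
)

```text
clock: 11.68
position: [0.5102, 0.0713, 0.059]
tool_rot: [0.0, 0.862, 0.508, 0.0]
force: [-4.2, -2.5, 11.3]
opening: 0.0005
grasp_force: 5.4
```

>>> servo_tool(
  motion="0 0 0 0 0 0.4 0;0 0 0 0 0 0.4 0;0 0 0 -2 0 0.4 0;0 0 0 -4 0 0.4 0;0 0 0 -6 0 0.4 0;0 0 0 -8 0 0.4 0;0 0 0 -10 0 0.4 0",
)

```text
clock: 12.27
position: [0.5063, 0.0642, 0.059]
tool_rot: [0.0, 0.862, 0.507, 0.002]
force: [-1.8, 7.0, 10.9]
opening: 0.0005
grasp_force: 5.5
```

>>> servo_tool(
  motion="0 0 0 0 0 0.3 0;0 0 0 -1 0 0.4 0;0 0 0 -3 0 0.4 0;0 0 0 -5 0 0.4 0;0 0 0 -7 0 0.4 0;0 0 0 -9 0 0.4 0",
)

```text
clock: 12.77
position: [0.502, 0.0564, 0.0588]
tool_rot: [0.0, 0.862, 0.507, 0.002]
force: [-0.2, 8.2, 13.5]
opening: 0.0008
grasp_force: 6.7
```

>>> servo_tool(
  motion="0 0 0 -3 0 0.1 0;0 0 0 -6 0 0.1 0;0 0 0 -9 0 0.1 0;0 0 0 -12 0 0.1 0;0 0 0 -15 0 0.1 0;0 0 0 -18 0 0.1 0;0 0 0 -21 0 0.1 0;0 0 0 -24 0 0.1 0;0 0 0 -24 0 0.1 0",
)

```text
clock: 13.52
position: [0.49, 0.0349, 0.0587]
tool_rot: [0.0, 0.862, 0.507, 0.002]
force: [-1.9, 5.8, 14.5]
opening: 0.0003
grasp_force: 7.4
```

Run:
```python
from station import r
from h import *
f=r.grab_frame("scene");cv2.imwrite("pics/c5.png",cv2.resize(f["pixels"][165:250,195:310,::-1],(560,400),interpolation=2))
```

```text
(no output)
```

View pics/c5.png

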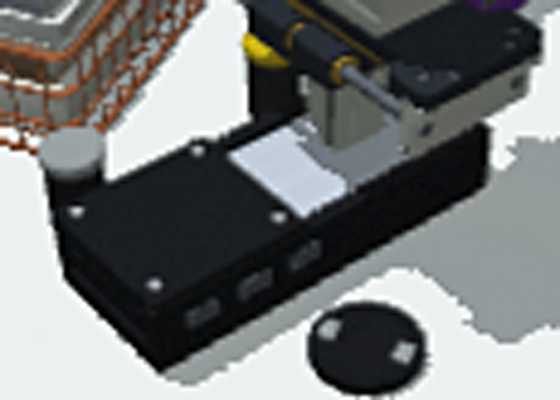

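The picture shows the plate dragged along under the finger, about two thirds shut.

>>> servo_tool(
  motion="0 0 0 -3 0 0 0;0 0 0 -6 0 0 0;0 0 0 -9 0 0 0;0 0 0 -12 0 0 0;0 0 0 -15 0 0 0;0 0 0 -17 0 0 0;0 0 0 -17 0 0 0",
)

```text
clock: 14.15
position: [0.4818, 0.0201, 0.0587]
tool_rot: [0.0, 0.862, 0.507, 0.002]
force: [-2.2, 5.9, 15.5]
opening: 0.0005
grasp_force: 7.6
```

>>> servo_tool(
  motion="0 0 0 -2 0 0 0;0 0 0 -4 0 0 0;0 0 0 -6 0 0 0",
)

```text
clock: 14.4
position: [0.4797, 0.0153, 0.0588]
tool_rot: [0.0, 0.862, 0.507, 0.003]
force: [1.8, 9.8, 13.8]
opening: 0.0005
grasp_force: 6.7
```

>>> servo_tool(
  motion="0 0 0 -2 0 0 0;0 0 0 -4 0 0 0;0 0 0 -6 0 0 0",
)

```text
clock: 14.65
position: [0.4776, 0.0097, 0.0589]
tool_rot: [0.001, 0.862, 0.507, 0.003]
force: [3.0, 7.8, 12.3]
opening: 0.0007
grasp_force: 5.9
```

>>> servo_tool(
  motion="0 0 0 0 0 -5 0;0 0 0 0 0 -30 0;0 0 0 0 0 -70 0;0 0 0 0 0 -110 0;0 0 0 0 0 -150 0;0 0 0 0 0 -170 0;0 0 0 35 0 -170 0;0 0 0 70 0 -170 0;0 0 0 110 0 -170 0;0 0 0 140 0 -170 0;0 0 0 140 0 -170 0;0 0 0 140 0 -170 0",
)

```text
clock: 15.65
position: [0.5428, 0.1324, 0.2263]
tool_rot: [-0.0, 0.861, 0.509, -0.001]
force: [-0.4, 0.4, -0.6]
opening: 0.0006
grasp_force: 0.0
```

Run:
```python
from station import r
from h import *
f=r.grab_frame("scene");a=cv2.resize(f["pixels"][165:250,195:310,::-1],(560,400),interpolation=2)
g=r.grab_frame("top");b=cv2.resize(g["pixels"][130:230,190:320,::-1],(560,400),interpolation=2)
cv2.imwrite("pics/c6.png",cv2.resize(np.hstack([a,b]),(800,300)))
```

```text
(no output)
```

View pics/c6.png

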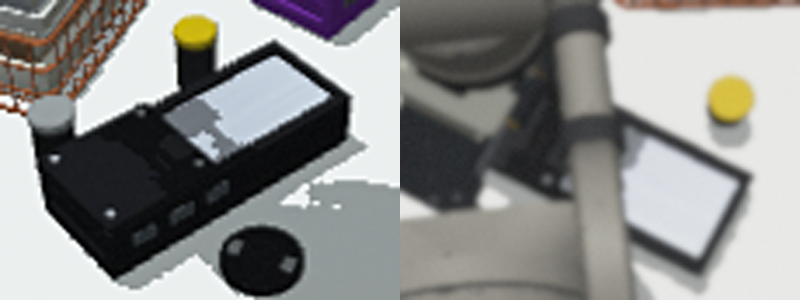

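The picture shows the plate reaching the end wall with no visible gap, and the canisters and cap where they started.

```bash
python3 -c "
from station import r
print(r.close_job())"
```

```text
the job is handed in; nothing more can be done
None
```

I slid the cover open, pushed the reset button to its hard stop (11 N) and released it, then slid the cover shut; the highest press reading was about 16 N. The last pictures show no gap at the end wall and the canisters and lens cap in place. I handed the job in at about 16 s, and no verdict came back.

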